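# Clear the toy carousel and hold its bell to the front

### The arm

A 7-joint arm with a two-finger parallel gripper is mounted at the origin on the work surface. World frame = base frame: x ahead of the robot, y to its left, z up, the work surface at z = 0. Lengths are in m, angles in rad, forces in N, time in s.
With the tool pointing down it reaches from about 0.425 to 0.95 m from the base axis. Payload 16.7 kg.
Tool frame: the origin (TCP) lies at the very end of the fingers, on their centre line; the grasp point (between the pads) lies 19 mm behind it (robot.grip_depth is the distance from the TCP to the grasp point, in m); z points along the fingers, y is the line along which they close (so a half turn about z gives the same grasp; the last joint's range is limited). The gripper opens to 94 mm and grips with 3 to 60 N. Pads are 16 mm wide; open, the fingers measure 119 mm over their backs; the gripper's body (75 mm by 177 mm) begins 78 mm behind the grasp point.
Start: joints at [0.998, 0.426, 0.074, 1.606, -0.034, 1.111, -0.067], TCP at [0.278, -0.615, 0.205] pointing down, gripper open.
Joint ranges: [-2.85, 2.85], [-0.5, 2.14], [-1.23, 1.37], [0.21, 2.46], [-1.02, 4.16], [0.16, 2.05], [-2.73, 2.73]. Speed limits (rad/s): [1.89, 1.89, 2.39, 2.39, 3.01, 3.01, 3.01].

### API

Orientations are given as a unit quaternion [x, y, z, w].
In Python, from rig import robot, kin, readout, viewer gives the robot as it stands. Calls block until the motion is done:
- robot.move_ptp(position, orientation): joint-space move of the TCP to a pose.
- robot.move_l(position, feed=0.15, attitude=None, contact_N=None): straight line of the TCP; attitude=None keeps the orientation; feed is the mean speed in m/s. With contact_N (N) it stops when the force on the tool has changed by that much, and returns True; else False.
- robot.move_j(angles): joint-space move.
- robot.move_gripper(opening): finger opening in m; the grip force is fixed at half the most; returns when the fingers have stopped.
- robot.hold(seconds).
- kin.inverse_kinematics(position, orientation): joint angles nearest the present ones, or None.
- readout.get_state(): the state.
- viewer.grab_frame(name): name is "scene" or "top" or "wrist"; returns (picture, depth): 420x560x3 uint8, red, green, blue; 420x560 float32, m along the optical axis (not along the pixel's ray), 0 where there is no reading.
- viewer.calibration(name): a dict with "K" (3x3 intrinsics, pixels), "camera_from_world" (4x4, takes a point from world to camera coordinates); the wrist camera has in their place "hand_eye" (4x4, takes a point from camera to tool coordinates, whose origin is the TCP and whose axes are the flange's). Camera axes: x right, y up, looking along -z (the intrinsics and any distortion apply to the point x, -y, -z); pixel columns grow to the right and rows downward; lengths in m; the calibration is good to about 2 mm. The wrist camera is an equidistant fisheye: a pixel r from the principal point sees the ray r / f radians off the axis. A picture is of the moment at which its call begins: read the wrist's pose just before it. calibration takes no time and is no camera call.
A pose or a line that the arm cannot do raises robot.PlanningError and nothing moves.
- robot.finish_job(): hands the job in; it is judged then, once.
The state is a dict: "t": time; "q": joint angles; "dq": joint speeds; "joint_efforts": joint torques, N m; "tcp_pos": TCP position; "tool_rot": TCP orientation; "contact_force": force on the tool from outside, world axes, zero at the start; "moment": the same for the moment, N m; "gripper_width": finger opening in m; "grip_force": force on a finger pad.
Only numpy, scipy, OpenCV 4.12 (cv2) and the standard library are available. Lean on these libraries where they do the work, as an engineer would, in place of code of your own. Each camera call takes 0.05 s, during which the arm holds its last target. There are 200 camera calls.

### The job

Get the toy carousel ready for the next child: first put the crumpled paper ball from the middle of its deck and the broken chunk of wood from the table into the waste bin, leaving the other things on the table where they are. Then turn the carousel until the bicycle bell is lined up with the brass pointer on its foot, and keep it still there for the child by gripping one of its four upright posts firmly. The job finishes while you are still holding the post, so do not let go.

Things in the scene. Friction and masses are not known exactly. Their poses are not given: they have to be found in the camera images.
- carousel (a joint): angle of the toy carousel's deck on its foot, rad, growing anticlockwise seen from above. The bell is exactly at the pointer at 0 and again at 6.283 (one full turn); stops at -1.0 and 7.28. It turns with light friction (about 0.15 N m), has no spring and stays where it is left
- stand: wooden foot of the carousel, fixed to the table; origin on the table, exactly under the deck's turning axis; its tongue with the brass pointer reaches out along its own -x, to 198 mm from the axis. The deck on it is a plywood disc, radius 130 mm, top 43 mm above the table, with four toys fixed a quarter turn apart, 100 mm from the axis: bell, tugboat, castanets, dental mirror (up to 45 mm above the deck), and the posts midway between them
- pointer (a point): middle of the brass pointer (an arrow 50 mm long) on the tongue of the foot, 164 mm from the turning axis, 20 mm above the table; it marks the front of the carousel
- bell (a point): the chrome bicycle bell, a steel dome 52 mm across on a 50 mm square wooden block, 44 mm tall in all, fixed to the deck; this point is on its middle, 25 mm above the deck and 100 mm from the turning axis
- post_a: one of four identical upright round wooden posts on the turning deck, 18 mm diameter, 82 mm tall, spinning freely on its own axis like a roller grip; origin at the centre of its foot on the deck (43 mm above the table), z up along it to its top 125 mm above the table. It stands 108 mm from the turning axis, 45 degrees clockwise (from above) of the bell
- post_b: one of four identical upright round wooden posts on the turning deck, 18 mm diameter, 82 mm tall, spinning freely on its own axis like a roller grip; origin at the centre of its foot on the deck (43 mm above the table), z up along it to its top 125 mm above the table. It stands 108 mm from the turning axis, 135 degrees clockwise (from above) of the bell
- post_c: one of four identical upright round wooden posts on the turning deck, 18 mm diameter, 82 mm tall, spinning freely on its own axis like a roller grip; origin at the centre of its foot on the deck (43 mm above the table), z up along it to its top 125 mm above the table. It stands 108 mm from the turning axis, 135 degrees anticlockwise (from above) of the bell
- post_d: one of four identical upright round wooden posts on the turning deck, 18 mm diameter, 82 mm tall, spinning freely on its own axis like a roller grip; origin at the centre of its foot on the deck (43 mm above the table), z up along it to its top 125 mm above the table. It stands 108 mm from the turning axis, 45 degrees anticlockwise (from above) of the bell
- paper_ball (a point): crumpled stiff paper ball, about 42 mm across and 40 mm tall, 15 g, lying loose near the middle of the deck; this point is its centre, 20 mm above the deck
- wood_chunk (a point): broken-off chunk of a wooden block lying loose on the table, 52 mm long (its x), 28 mm wide (its y), 24 mm tall, about 30 g; this point is its centre, half-way up
- bin_in (a point): the waste bin, an open square grey plastic box fixed on the table, 150 x 150 mm outside, 110 mm tall, walls 5 mm; this point is the centre of its inner floor, 5 mm above the table, axes along its sides
- beaker: bystander: white plastic cup, 68 mm across, 75 mm tall; origin under its centre
- sanitiser: bystander: clear bottle, 60 mm across, 150 mm tall; origin under its centre
- toy_ring: bystander: flat wooden ring, 70 mm across, 18 mm tall; origin under its centre
- toy_car: bystander: plain wooden car, 70 x 48 mm, 44 mm tall; origin under its centre
- arch: bystander: wooden arch block, 70 x 30 mm, 48 mm tall; origin under its centre
- egg_cup: bystander: turned wooden egg in its cup, one piece, 52 mm across, 68 mm tall; origin under its centre
Mind the look-alikes: they are no part of the job. Of the things that look like the part that bears paper_ball, the middle-sized one is meant.

How it is judged:
By the outcome, as a careful person would: the job done as asked, in the order asked, and still so for the second after the job is handed in, while the arm keeps its last pose, push and grip.
It also fails if it takes over 72 s, if anything falls off the work surface, if the arm or the gripper's body presses on something with over 40 N, if the wrist force passes 120 N, or if a joint passes its speed limit or range.

## Working session

There is one attempt and no reset: what is moved stays moved. The work goes in short steps, each a Python script; the robot and the scene stay as the last script left them, time stands still between calls to the robot, and variables do not carry over. Pictures are saved under pics/ and viewed, at most 10 in all, crops included, and the job is handed in when it is done.

```bash
mkdir -p pics; ls
cat > h.py <<'E'
import numpy as np, cv2
from rig import robot, kin, readout, viewer
def save(n,img): cv2.imwrite('pics/'+n+'.png',img[:,:,::-1])
def world(name,depth):
    c=viewer.calibration(name);K=np.array(c["K"]);T=np.linalg.inv(np.array(c["camera_from_world"]))
    v,u=np.mgrid[0:depth.shape[0],0:depth.shape[1]]
    p=np.stack([(u-K[0,2])/K[0,0]*depth,-(v-K[1,2])/K[1,1]*depth,-depth],-1)
    return p@T[:3,:3].T+T[:3,3]
E
python3 - <<'E'
from h import *
for n in("top","scene"):
    im,d=viewer.grab_frame(n);np.savez('pics/'+n+'0.npz',im=im,d=d);save(n+'0',im)
    c=viewer.calibration(n);print({k:(np.round(v,3).tolist() if not isinstance(v,str) else v) for k,v in c.items()})
s=readout.get_state();print(s)
E
```

```text
pics
{'K': [[499.686, 0.0, 281.372], [0.0, 499.686, 207.371], [0.0, 0.0, 1.0]], 'camera_from_world': [[0.003, -1.0, -0.002, 0.02], [0.999, 0.003, 0.051, -0.533], [-0.051, -0.002, 0.999, -1.523], [0.0, 0.0, 0.0, 1.0]]}
{'K': [[481.424, 0.0, 272.671], [0.0, 481.424, 215.095], [0.0, 0.0, 1.0]], 'camera_from_world': [[-0.311, 0.95, -0.01, 0.153], [-0.765, -0.244, 0.596, 0.37], [0.564, 0.193, 0.803, -1.522], [0.0, 0.0, 0.0, 1.0]]}
{'t': 0.1, 'q': array([ 0.99751257,  0.42664675,  0.07386014,  1.60651672, -0.03407917,
        1.11080533, -0.06711116]), 'dq': array([-6.19996358e-04, -1.94233539e-03, -2.71274262e-04, -1.26324940e-03,
       -3.69344495e-04, -1.07947995e-03,  8.74739191e-05]), 'joint_efforts': array([ 8.44791677e-03, -9.37469172e+01,  3.67751509e+00, -4.55042768e+01,
       -4.85908252e-02,  1.68580975e-02,  4.36504149e-05]), 'tcp_pos': array([ 0.27737634, -0.61495556,  0.20487261]), 'tool_rot': array([ 9.77638756e-01,  2.10290635e-01, -1.64829878e-04, -5.33602669e-04]), 'contact_force': array([0.17098966, 1.00612823, 0.45731709]), 'moment': array([ 0.02377981, -0.04065042,  0.00495135]), 'grip_force': 0.0, 'gripper_width': 0.09402789229068165}
```

View pics/top0.png

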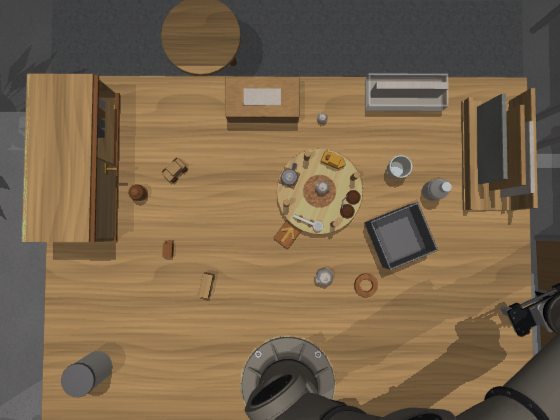

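View pics/scene0.png

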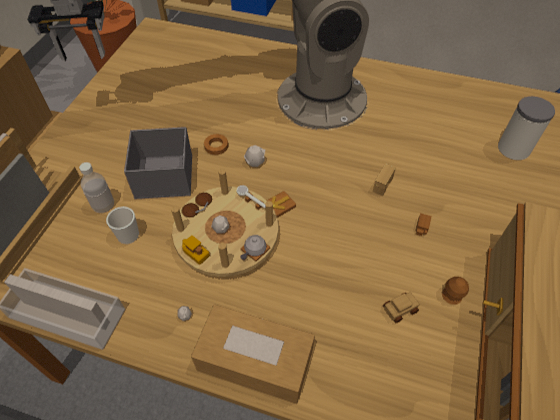

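Paper balls in the top view: A (322,188) on the deck, B (322,118) small, C (323,277) large. By description A is the target, being middle-sized and on the deck. The wood chunk is (168,249); the arch is (206,286) and the car (175,170). I'll confirm these in one crop.

Run:
```python
from h import *
z=np.load('pics/top0.npz');im,d=z['im'],z['d'];P=world('top',d)
np.save('pics/P.npy',P)
def crop(u,v,r,s): return cv2.resize(im[v-r:v+r,u-r:u+r],(s,s),interpolation=cv2.INTER_CUBIC)
a=np.hstack([crop(310,195,62,496),np.vstack([crop(322,118,20,165),crop(323,277,20,165),crop(168,249,20,166)])])
save('crop',a)
H=P[...,2]
print('table z',np.median(H[300:330,120:200]))
def blob(u,v,r,z0,z1=1):
    m=np.zeros(H.shape,bool);m[v-r:v+r+1,u-r:u+r+1]=True;m&=(H>z0)&(H<z1)
    pts=P[m];(c,s,an)=cv2.minAreaRect((pts[:,:2]*1000).astype(np.float32))
    print((u,v),m.sum(),'mean',pts.mean(0).round(4),'max z',pts[:,2].max().round(4),'rect',np.round(c,1),np.round(s,1),round(an,1));return pts
blob(322,188,10,.052);blob(322,118,10,.008);blob(323,277,16,.01)
blob(168,249,14,.015);blob(206,286,20,.03);blob(175,170,20,.02)
blob(400,236,45,.095);blob(366,285,16,.009)
# deck circle
m=np.zeros(H.shape,bool);m[140:245,265:375]=True
dk=P[m&(abs(H-.043)<.008)];c,r=cv2.minEnclosingCircle((dk[:,:2]*1000).astype(np.float32));print('deck',c,r,np.median(dk[:,2]))
# posts: tall
n,l,st,ce=cv2.connectedComponentsWithStats((m&(H>.105)).astype(np.uint8))
for i in range(1,n): print('post',P[l==i].mean(0).round(4),st[i,4],ce[i].round())
b=blob(289,177,9,.065,.1);
```

```text
Traceback (most recent call last):
ValueError: all the input array dimensions except for the concatenation axis must match exactly, but along dimension 1, the array at index 0 has size 165 and the array at index 2 has size 166
```

```bash
cat > m.py <<'E'
from h import *
z=np.load('pics/top0.npz');im,d=z['im'],z['d'];P=world('top',d)
def crop(u,v,r,s): return cv2.resize(im[v-r:v+r,u-r:u+r],(s,s),interpolation=cv2.INTER_CUBIC)
a=np.hstack([crop(310,195,62,495),np.vstack([crop(322,118,20,165),crop(323,277,20,165),crop(168,249,20,165)])])
save('crop',a)
H=P[...,2]
print('table z',np.median(H[300:330,120:200]))
def blob(u,v,r,z0,z1=1):
    m=np.zeros(H.shape,bool);m[v-r:v+r+1,u-r:u+r+1]=True;m&=(H>z0)&(H<z1)
    pts=P[m]
    if len(pts)<3: print((u,v),'none');return
    (c,s,an)=cv2.minAreaRect((pts[:,:2]*1000).astype(np.float32))
    print((u,v),m.sum(),'mean',pts.mean(0).round(4),'max z',pts[:,2].max().round(4),'rect',np.round(c,1),np.round(s,1),round(an,1));return pts
blob(322,188,10,.052);blob(322,118,10,.008);blob(323,277,16,.01)
blob(168,249,14,.015);blob(206,286,20,.03);blob(175,170,20,.02)
blob(400,236,45,.095);blob(366,285,16,.009)
m=np.zeros(H.shape,bool);m[140:245,265:375]=True
dk=P[m&(abs(H-.043)<.008)];c,r=cv2.minEnclosingCircle((dk[:,:2]*1000).astype(np.float32));print('deck',c,r,np.median(dk[:,2]))
n,l,st,ce=cv2.connectedComponentsWithStats((m&(H>.105)).astype(np.uint8))
for i in range(1,n): print('post',P[l==i].mean(0).round(4),st[i,4],ce[i].round())
blob(289,177,9,.065,.1)
E
python3 m.py
```

```text
table z 0.0011794378440095343
(322, 188) 147 mean [ 0.5895 -0.0991  0.077 ] max z 0.0903 rect [ 592.2 -101.2] [42.6 43. ] 74.7
(322, 118) 82 mean [ 0.8084 -0.1031  0.025 ] max z 0.0342 rect [ 809.  -107.2] [36.3 35. ] 37.8
(323, 277) 265 mean [ 0.3245 -0.1065  0.0456] max z 0.0608 rect [ 326.6 -109.6] [56.5 58.3] 3.3
(168, 249) 148 mean [0.4025 0.3682 0.0237] max z 0.0319 rect [405.9 368. ] [29.8 52.4] 85.0
(206, 286) 259 mean [0.2971 0.2475 0.0482] max z 0.0605 rect [297.  248.2] [30.9 70.4] 78.0
(175, 170) 303 mean [0.6468 0.3499 0.0347] max z 0.0521 rect [646.6 351.5] [48.5 69.6] 44.7
(400, 236) 577 mean [ 0.4626 -0.3486  0.1075] max z 0.1538 rect [ 468.7 -366.8] [162.9 234.9] 22.3
(366, 285) 291 mean [ 0.2968 -0.2366  0.018 ] max z 0.0292 rect [ 295.6 -244.7] [75.8 82.7] 18.3
deck (547.2172241210938, -126.6064453125) 177.3026123046875 0.04343736563115541
post [0.4548 0.0185 1.5481] 1 [332. 142.]
post [0.4548 0.0185 1.5481] 1 [318. 144.]
post [0.4548 0.0185 1.5481] 1 [355. 145.]
post [0.4548 0.0185 1.5481] 1 [288. 150.]
post [ 0.6809 -0.0527  0.1231] 37 [307. 154.]
post [0.4548 0.
[... 1076 characters left out ...]
35. 224.]
post [ 0.4834 -0.2205  0.2209] 13 [372. 222.]
post [0.4548 0.0185 1.5481] 1 [316. 223.]
post [0.4548 0.0185 1.5481] 1 [310. 224.]
post [0.4548 0.0185 1.5481] 1 [323. 225.]
post [0.4548 0.0185 1.5481] 1 [364. 224.]
post [0.4548 0.0185 1.5481] 1 [301. 226.]
post [ 0.4659 -0.2437  0.1088] 10 [373. 229.]
post [0.4548 0.0185 1.5481] 1 [298. 228.]
post [0.4548 0.0185 1.5481] 1 [310. 228.]
post [0.4548 0.0185 1.5481] 1 [360. 229.]
post [0.4548 0.0185 1.5481] 1 [315. 234.]
post [0.4548 0.0185 1.5481] 1 [288. 236.]
post [0.4548 0.0185 1.5481] 1 [296. 238.]
post [0.4548 0.0185 1.5481] 1 [303. 242.]
(289, 177) 211 mean [ 0.6202 -0.0008  0.0771] max z 0.0902 rect [621.6  -1. ] [48.5 44.8] 46.7
```

View pics/crop.png

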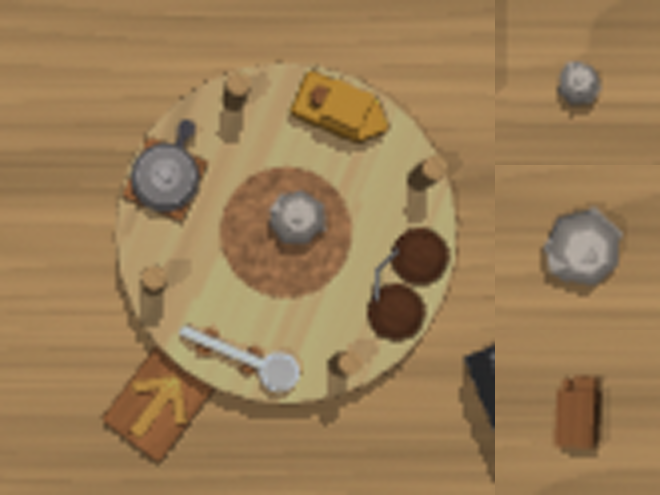

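Crop shows: A on the deck ≈43 mm (the others are 36 and 57 mm), so A is the middle-sized one and my target. The chunk, 52×30 mm, is confirmed too. The bell is at 67° and the pointer at about 144° around the axis, so I need about +77° anticlockwise. Now the ball.

```bash
cat >> h.py <<'E'
C=np.array([.5806,-.0927])
def pix(u,v,z,name='top'):
    c=viewer.calibration(name);K=np.array(c["K"]);T=np.linalg.inv(np.array(c["camera_from_world"]))
    r=T[:3,:3]@np.array([(u-K[0,2])/K[0,0],-(v-K[1,2])/K[1,1],-1]);return T[:3,3]+r*(z-T[2,3])/r[2]
def quat(close):  # close: world angle of closing line, rad
    p=close+np.pi/2;return np.array([np.cos(p/2),np.sin(p/2),0,0])
def best(pos,close):
    o=[]
    for k in(-1,0,1,2):
        q=quat(close+k*np.pi);j=kin.inverse_kinematics(pos,q)
        if j is not None:o.append((abs(j[6]),k))
    k=min(o)[1];return quat(close+k*np.pi)
def st(msg=''):
    s=readout.get_state();print(msg,'t',round(s['t'],2),'tcp',s['tcp_pos'].round(4),'w',round(s['gripper_width'],4),'g',round(s['grip_force'],1),'F',s['contact_force'].round(1),'q7',round(s['q'][6],2));return s
E
python3 - <<'E'
from h import *
z=np.load('pics/top0.npz');im,d=z['im'],z['d'];P=world('top',d)
m=(abs(P[...,2]-.11)<.012)&(np.hypot(P[...,0]-.445,P[...,1]+.32)<.118)&(im.max(2)<110)
print('bin',m.sum(),cv2.minAreaRect((P[m][:,:2]*1000).astype(np.float32)), 'px',pix(400,236,.11))
p=pix(287.6,234.4,.02);v=p[:2]-C;print('pointer',p,np.hypot(*v),np.degrees(np.arctan2(v[1],v[0])))
print('chunk',pix(167.5,248.9,.024))
b=np.array([.591,-.1005])
s=st();p=s['tcp_pos'];p[2]=.25
robot.move_l(p,feed=.3)
q=best([*b,.2],np.radians(22))
robot.move_ptp([*b,.2],q);st('above')
robot.move_gripper(.08)
print(robot.move_l([*b,.050],feed=.12,contact_N=6));st('down')
robot.move_gripper(.0);st('grip')
robot.move_l([*b,.24],feed=.2);st('lift')
im,d=viewer.grab_frame('wrist');save('w1',im)
E
```

```text
bin 401 ((446.8637390136719, -330.2843322753906), (150.2382049560547, 150.63943481445312), 22.252286911010742) px [ 0.44626562 -0.31968951  0.11      ]
pointer [0.4496331  0.00218613 0.02      ] 0.16172725846485225 144.07649609523168
chunk [0.40455384 0.36752593 0.024     ]
 t 0.1 tcp [ 0.2774 -0.615   0.2049] w 0.094 g 0.0 F [0.2 1.  0.5] q7 -0.07
above t 2.57 tcp [ 0.5909 -0.1019  0.2   ] w 0.0938 g 0.0 F [-0.5  0.3 -0.1] q7 0.28
False
down t 4.42 tcp [ 0.5915 -0.1005  0.0507] w 0.08 g 0.0 F [0.1 0.2 0.8] q7 0.18
grip t 5.12 tcp [ 0.591  -0.1005  0.05  ] w 0.0404 g 30.0 F [-1.1  1.4  1.1] q7 0.18
lift t 6.22 tcp [ 0.5904 -0.1005  0.2388] w 0.0406 g 30.0 F [ 0.6  0.3 -0.6] q7 0.3
```

The ball is held (40 mm wide). Next: into the bin, then the chunk.

Run:
```python
from h import *
B=[.4469,-.3285]
def drop():
    q=best([*B,.24],np.radians(22.2))
    robot.move_ptp([*B,.24],q)
    robot.move_l([*B,.075],feed=.2,contact_N=8);st('in bin')
    robot.move_gripper(.07);robot.hold(.2);st('open')
    robot.move_l([*B,.24],feed=.25)
drop()
im,d=viewer.grab_frame('wrist');save('w2',im)
c=np.array([.4045,.3675]);q=best([*c,.2],np.radians(85))
robot.move_ptp([*c,.2],q);robot.move_gripper(.06)
print(robot.move_l([*c,.006],feed=.12,contact_N=6));st('down')
robot.move_gripper(0);st('grip')
robot.move_l([*c,.24],feed=.25);s=st('lift')
if s['gripper_width']>.02: drop()
im,d=viewer.grab_frame('wrist');save('w3',im)
```

```text
in bin t 8.29 tcp [ 0.4477 -0.3285  0.0759] w 0.0407 g 30.0 F [ 0.2 -0.2  0.4] q7 0.71
open t 9.14 tcp [ 0.4469 -0.3285  0.075 ] w 0.0698 g 0.0 F [-0.1 -0.5 -1.4] q7 0.71
False
down t 14.64 tcp [0.4048 0.3677 0.0065] w 0.0598 g 0.0 F [-0.4  0.7  0.2] q7 0.07
grip t 15.24 tcp [0.4046 0.3675 0.0061] w 0.0278 g 29.7 F [-0.1 -0.7  1.8] q7 0.07
lift t 16.32 tcp [0.4041 0.3669 0.2388] w 0.0279 g 29.7 F [-0.2  0.3 -0.6] q7 0.34
in bin t 19.77 tcp [ 0.4476 -0.3287  0.0759] w 0.0279 g 29.7 F [ 0.  -0.7 -0.4] q7 0.66
open t 20.78 tcp [ 0.4469 -0.3285  0.075 ] w 0.0701 g 0.0 F [0.1 0.2 0.3] q7 0.66
```

View pics/w3.png

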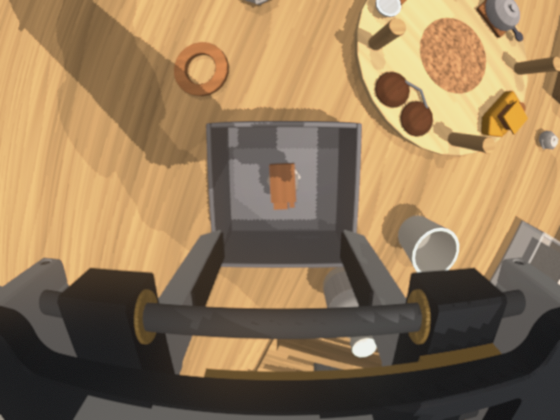

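The chunk is in the bin at (283,186). The ball isn't clearly visible, so I'll check with crops of the pictures before and after the chunk drop.

Run:
```python
import cv2,numpy as np
a=[cv2.resize(cv2.imread(f'pics/{n}.png')[110:280,195:375],(400,378),interpolation=cv2.INTER_CUBIC) for n in('w2','w3')]
cv2.imwrite('pics/bincrop.png',np.hstack(a))
```

```text
(no output)
```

View pics/bincrop.png

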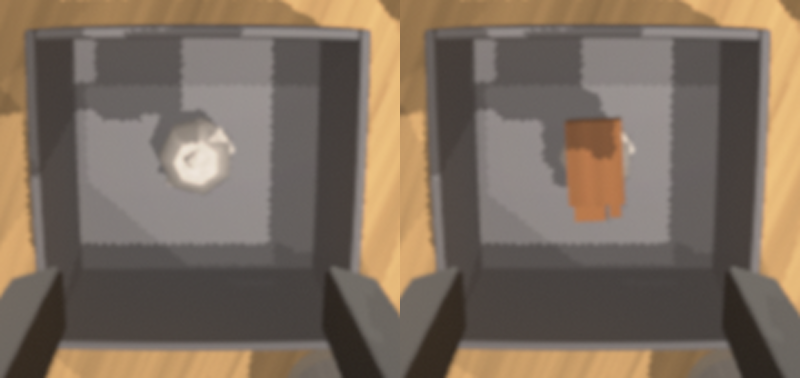

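Both are in the bin, well below the rim, with the chunk lying on the ball. Now I'll grip post_a tangentially near its top, above the toys, and turn +77°.

```bash
cat >> h.py <<'E'
Z=.094
def ppos(a,z=Z): return np.array([*(C+.108*np.array([np.cos(a),np.sin(a)])),z])
E
python3 - <<'E'
from h import *
a0=np.radians(21.75);a1=np.radians(21.75+77.3)
o=[]
for k in(-1,0,1,2):
    js=[kin.inverse_kinematics(ppos(a),quat(a+np.pi/2+k*np.pi)) for a in(a0,a1)]
    print(k,[None if j is None else round(j[6],2) for j in js])
    if all(j is not None for j in js):o.append((max(abs(j[6]) for j in js),k))
k=min(o)[1];Q=lambda a:quat(a+np.pi/2+k*np.pi)
open('k.txt','w').write(str(k))
robot.move_ptp(ppos(a0,.2),Q(a0));robot.move_gripper(.05)
print(robot.move_l(ppos(a0),feed=.12,contact_N=6));st('down')
robot.move_gripper(0);st('grip')
for a in np.linspace(a0,a1,10)[1:]:
    robot.move_l(ppos(a),feed=.05,attitude=Q(a))
    s=readout.get_state();print(s['contact_force'].round(1),round(s['moment'][2],2))
st('end')
im,d=viewer.grab_frame('top');save('top1',im);np.savez('pics/top1.npz',im=im,d=d)
im,d=viewer.grab_frame('scene');save('scene1',im)
im,d=viewer.grab_frame('wrist');save('w4',im)
t=np.load('pics/top1.npz')['im'][133:257,248:372]
save('v1',np.hstack([cv2.resize(t,(430,430),interpolation=cv2.INTER_CUBIC),cv2.resize(im,(370,430))]))
E
```

```text
-1 [np.float64(-1.39), np.float64(-0.3)]
0 [np.float64(1.52), np.float64(2.62)]
1 [np.float64(-1.39), np.float64(-0.3)]
2 [np.float64(1.52), np.float64(2.62)]
False
down t 25.13 tcp [ 0.6815 -0.0526  0.0948] w 0.0502 g 0.0 F [ 0.1 -0.3  0. ] q7 -1.41
grip t 25.74 tcp [ 0.681  -0.0528  0.0942] w 0.0175 g 30.0 F [ 0.5 -0.9  2.2] q7 -1.41
[-2.7 -0.3  4.9] -0.01
[-2.9 -1.2  5.7] 0.05
[-3.2 -3.   6.7] -0.0
[-4.5 -4.6  7.2] -0.01
[-3.9 -7.   7.6] 0.03
[-2.7 -7.9  7.8] 0.02
[-3.3 -9.7  6.7] -0.01
[ -1.7 -11.4   6.7] -0.04
[  1.2 -12.6   4.5] 0.01
end t 30.02 tcp [0.564  0.0109 0.0941] w 0.0178 g 30.0 F [  1.2 -12.6   4.5] q7 -0.34
```

View pics/v1.png

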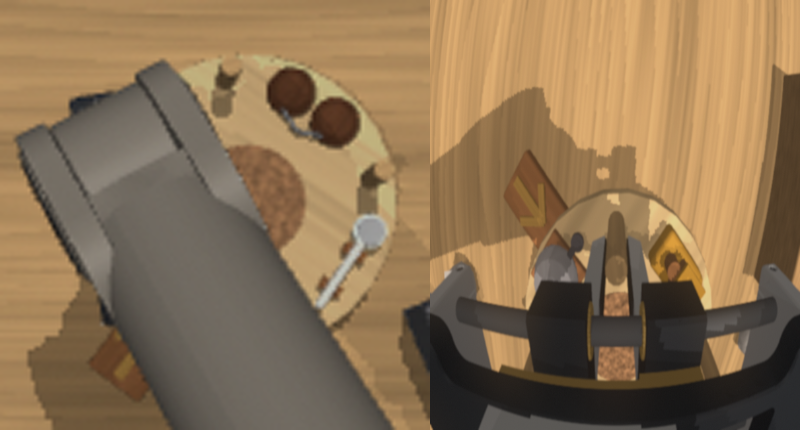

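Run:
```python
import cv2,numpy as np
a=[cv2.resize(cv2.imread(f'pics/{n}.png')[165:285,165:305],(int(140*5.7/2),int(120*5.7/2)) if 0 else (400,343),interpolation=cv2.INTER_CUBIC) for n in('scene0','scene1')]
cv2.imwrite('pics/sc.png',np.hstack(a))
```

```text
(no output)
```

View pics/sc.png

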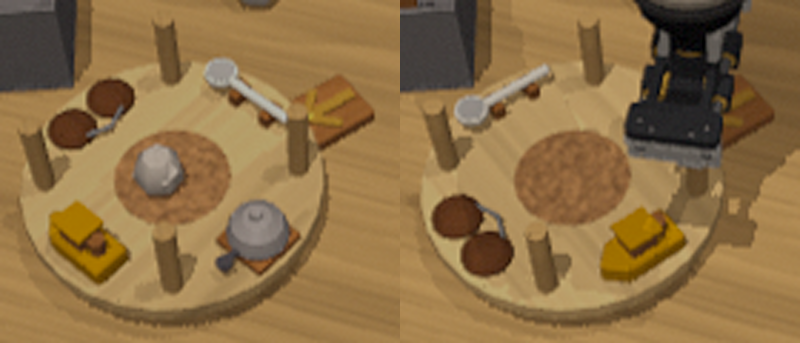

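Scene crop: the bell is hidden behind the gripper, but the other three posts are visible, with tops near (439,107), (591,22) and (538,232). I'll get the deck angle from the posts and the pointer angle from the arrow and tongue pixels.

```bash
cat > ang.py <<'E'
from h import *
from scipy.optimize import least_squares
def posts(name,d,zlo=.112,zhi=.14):
    P=world(name,d);m=((P[...,2]>zlo)&(P[...,2]<zhi)&(abs(np.hypot(P[...,0]-C[0],P[...,1]-C[1])-.108)<.02)).astype(np.uint8)
    n,l,s,c=cv2.connectedComponentsWithStats(m)
    o=[]
    for i in range(1,n):
        if 8<s[i,4]<160: o.append(np.median(P[l==i],0)[:2])
    return np.array(o)
def fit(p,cen=None):  # centre, angle mod 90 deg
    def f(x,c=None):
        c=x[1:] if cen is None else cen
        v=p-c;a=np.arctan2(v[:,1],v[:,0]);k=np.round((a-x[0])/(np.pi/2));w=x[0]+k*np.pi/2
        return (v-.108*np.c_[np.cos(w),np.sin(w)]).ravel()
    best=min((least_squares(f,[a,*C] if cen is None else [a]) for a in np.radians([0,30,60])),key=lambda r:r.cost)
    return np.degrees(best.x[0])%90,best.x[1:],np.abs(best.fun).max()
E
python3 - <<'E'
from ang import *
for n in('top','scene'):
    z0=np.load(f'pics/{n}0.npz');im,d=viewer.grab_frame(n);np.savez(f'pics/{n}2.npz',im=im,d=d)
    for tag,dd in(('0',z0['d']),('now',d)):
        p=posts(n,dd);print(n,tag,p.round(3).tolist());
        if len(p)>2: r=fit(p);print('  fit',r)
        if tag=='0' and len(p)>2: cen=r[1]
        if tag=='now' and len(p)>1: print('  fit fixed c',fit(p,cen))
    # pointer pixels
    im=z0['im'];v,u=np.mgrid[0:420,0:560];W=np.array([pix(a,b,.02,n) for a,b in zip(u.ravel(),v.ravel())]).reshape(420,560,3)
    dv=W[...,:2]-cen;R=np.hypot(dv[...,0],dv[...,1]);A=np.degrees(np.arctan2(dv[...,1],dv[...,0]))
    hsv=cv2.cvtColor(np.ascontiguousarray(im),cv2.COLOR_RGB2HSV).astype(int)
    reg=(R>.14)&(R<.195)&(A>125)&(A<163)
    ye=reg&(hsv[...,0]>=17)&(hsv[...,1]>150)
    to=reg&(hsv[...,1]>130)
    for q,m in(('arrow',ye),('tongue',to)): print('  ',q,m.sum(),dv[m].mean(0)if m.any() else 0,A[m].mean() if m.any() else 0, R[m].mean())
    print(hsv[reg][::25].tolist())
E
```

```text
top 0 [[0.681, -0.052], [0.62, -0.192], [0.542, 0.008], [0.48, -0.134]]
  fit (np.float64(21.742431235323604), array([ 0.58080099, -0.09239016]), np.float64(0.0013794525395068452))
top now [[0.686, -0.072], [0.601, -0.198]]
  fit fixed c (np.float64(10.87974670047754), array([], dtype=float64), np.float64(0.0009049272132091585))Traceback (most recent call last):
  File "<stdin>", line 10, in <module>
  File "h.py", line 11, in pix
    c=viewer.calibration(name);K=np.array(c["K"]);T=np.linalg.inv(np.array(c["camera_from_world"]))
ValueError: time passes only in moves, steps and waits
```

```bash
cat > ptr.py <<'E'
from ang import *
for n in('top','scene'):
    z0=np.load(f'pics/{n}0.npz')
    if n=='top': d=np.load('pics/top2.npz')['d']
    else: im,d=viewer.grab_frame(n)
    for tag,dd in(('0',z0['d']),('now',d)):
        p=posts(n,dd);print(n,tag,p.round(3).tolist())
        if len(p)>2: r=fit(p);print('  fit',r)
        if tag=='0' and len(p)>2: cen=r[1]
        if tag=='now' and len(p)>1: print('  fit fixed c',fit(p,cen))
    im=z0['im'];o=np.ones((420,560));W1,W2=world(n,o),world(n,2*o)
    W=W1+(W2-W1)*((.02-W1[...,2])/(W2-W1)[...,2])[...,None]
    dv=W[...,:2]-cen;R=np.hypot(dv[...,0],dv[...,1]);A=np.degrees(np.arctan2(dv[...,1],dv[...,0]))
    hsv=cv2.cvtColor(np.ascontiguousarray(im),cv2.COLOR_RGB2HSV).astype(int)
    reg=(R>.14)&(R<.205)&(A>122)&(A<166)
    w=hsv[...,1]
    print('reg',reg.sum())
    for a in range(122,166,2):
        m=reg&(A>=a)&(A<a+2)&(R>.15)&(R<.19)
        if m.any(): print(a+1,m.sum(),np.median(hsv[m],0).tolist(),end='; ')
    print()
    np.savez(f'pics/reg_{n}.npz',A=A,R=R,hsv=hsv,dv=dv)
E
python3 ptr.py
```

```text
top 0 [[0.681, -0.052], [0.62, -0.192], [0.542, 0.008], [0.48, -0.134]]
  fit (np.float64(21.742431235323604), array([ 0.58080099, -0.09239016]), np.float64(0.0013794525395068452))
top now [[0.686, -0.072], [0.601, -0.198]]
  fit fixed c (np.float64(10.87974670047754), array([], dtype=float64), np.float64(0.0009049272132091585))
reg 923
123 25 [17.0, 119.0, 161.0]; 125 24 [16.0, 120.0, 161.0]; 127 26 [17.0, 119.5, 163.0]; 129 25 [17.0, 119.0, 163.0]; 131 25 [17.0, 119.0, 163.0]; 133 24 [16.0, 120.0, 159.0]; 135 27 [14.0, 153.0, 137.0]; 137 24 [13.0, 154.0, 135.0]; 139 25 [13.0, 155.0, 139.0]; 141 25 [14.0, 155.0, 135.0]; 143 27 [18.0, 157.0, 174.0]; 145 24 [15.5, 155.0, 151.0]; 147 25 [13.0, 153.0, 145.0]; 149 27 [13.0, 154.0, 145.0]; 151 26 [13.0, 154.0, 131.0]; 153 23 [16.0, 125.0, 118.0]; 155 27 [17.0, 119.0, 150.0]; 157 26 [17.0, 120.0, 149.0]; 159 25 [17.0, 119.0, 149.0]; 161 26 [17.0, 118.0, 149.0]; 163 25 [17.0, 119.0, 151.0]; 165 25 [17.0, 119.0, 150.0]; 
scene 0 [[0.488, -0.131], [0.547, 0.009], [0.628, -0.19], [0.687, -0.051]]
  fit (np.float64(21.93919478735344), array([ 0
[... 285 characters left out ...]
[], dtype=float64), np.float64(0.0011309498295813958))
reg 1009
123 31 [18.0, 137.0, 164.0]; 125 30 [18.0, 138.0, 164.0]; 127 29 [18.0, 136.0, 164.0]; 129 29 [18.0, 137.0, 164.0]; 131 29 [17.0, 138.0, 164.0]; 133 29 [14.0, 180.0, 84.0]; 135 28 [14.0, 181.0, 126.5]; 137 29 [14.0, 180.0, 140.0]; 139 29 [15.0, 182.0, 140.0]; 141 26 [15.0, 180.0, 142.0]; 143 28 [18.5, 190.0, 128.0]; 145 29 [20.0, 189.0, 162.0]; 147 28 [17.0, 182.5, 154.0]; 149 27 [14.0, 180.0, 147.0]; 151 27 [14.0, 180.0, 143.0]; 153 26 [17.0, 164.0, 147.0]; 155 27 [18.0, 138.0, 153.0]; 157 27 [18.0, 138.0, 154.0]; 159 29 [18.0, 138.0, 154.0]; 161 22 [17.5, 138.0, 154.0]; 163 27 [17.0, 138.0, 154.0]; 165 25 [18.0, 138.0, 153.0];
```

Run:
```python
import numpy as np
for n,sb in(('top',137),('scene',159)):
    z=np.load(f'pics/reg_{n}.npz');A,R,h,dv=z['A'],z['R'],z['hsv'],z['dv']
    reg=(A>128)&(A<159)
    th=np.radians(144);t=dv@[-np.sin(th),np.cos(th)];r=dv@[np.cos(th),np.sin(th)]  # lateral, radial
    m=reg&(r>.148)&(r<.188)
    # lateral profile
    for nm,val in(('S',h[...,1]),('H',h[...,0]),('V',h[...,2])):
        print(n,nm,[int(np.median(val[m&(abs(t-x)<.0015)])) for x in np.arange(-.036,.037,.003)])
    y=m&(h[...,0]>=16)&(abs(t)<.022)&(h[...,1]>sb-10)
    print('arrow lateral mean mm',1e3*t[y].mean(),y.sum(),'angle',144+np.degrees(np.arctan2(t[y].mean(),r[y].mean())),'r',r[y].mean())
    for lo in np.arange(.14,.195,.006):
        k=y=reg&(r>lo)&(r<lo+.006)&(h[...,0]>=16)&(abs(t)<.022)&(h[...,1]>sb-10)
        if k.any(): print(round(lo+.003,3),(1e3*np.array([t[k].min(),t[k].mean(),t[k].max()])).round(1),k.sum(),end=' | ')
    print()
```

```text
top S [119, 120, 133, 153, 153, 154, 154, 156, 155, 154, 156, 156, 157, 155, 153, 154, 154, 154, 154, 154, 151, 122, 119, 119, 120]
top H [17, 16, 15, 13, 13, 13, 13, 13, 13, 14, 18, 18, 18, 15, 13, 13, 13, 13, 13, 13, 13, 16, 17, 17, 17]
top V [163, 159, 129, 136, 137, 135, 136, 139, 139, 134, 170, 175, 171, 153, 148, 145, 145, 146, 138, 133, 118, 107, 150, 149, 149]
arrow lateral mean mm -0.9102552991327205 78 angle 143.67866509138756 r 0.16230181879528513
0.143 [-11.7  -2.    7.8] 14 | 0.149 [-17.3  -1.9  13.2] 20 | 0.155 [-20.5   0.   21. ] 24 | 0.161 [-21.1   2.6  20.4] 13 | 0.167 [-7.2 -2.7  2. ] 7 | 0.173 [-5.4 -1.9  1.3] 6 | 0.179 [-6.7 -2.2  2.4] 8 | 0.185 [-7.4 -3.5  1.1] 6 | 0.191 [-3.8 -0.5  2.9] 4 | 
scene S [145, 179, 185, 181, 180, 179, 180, 184, 183, 180, 184, 191, 192, 189, 188, 181, 180, 180, 178, 180, 178, 158, 140, 138, 137]
scene H [17, 14, 13, 14, 14, 14, 14, 15, 15, 15, 15, 19, 20, 20, 20, 17, 14, 14, 14, 14, 14, 16, 17, 18, 17]
scene V [128, 79, 86, 126, 141, 139, 138, 140, 143, 142, 134, 128, 155, 162, 161, 155, 148, 148, 147, 145, 137, 147, 152, 153, 154]
arrow lateral mean mm 0.6563048234888169 118 angle 144.23026644649883 r 0.1633034016856363
0.143 [-7.9 -2.6  2. ] 7 | 0.149 [-12.4   1.3  18.3] 20 | 0.155 [-21.1  -0.3  20.6] 29 | 0.161 [-21.6  -0.7  21.8] 30 | 0.167 [-19.    0.2  21.4] 16 | 0.173 [-2.8  2.7  8.3] 9 | 0.179 [-3.2  2.3  7.9] 9 | 0.185 [-3.6  2.6  9. ] 10 | 0.191 [-4.1  2.7  8.6] 9 | 0.197 [-1.8  6.7 19.5] 3 |
```

Run:
```python
from ang import *
for n,f,tl in(('top','top0',-2.1),('scene','scene1',1.0)):
    im=cv2.imread(f'pics/{f}.png')
    o=np.ones((420,560));W1,W2=world(n,o),world(n,2*o)
    pl=lambda z:(W1+(W2-W1)*((z-W1[...,2])/(W2-W1)[...,2])[...,None])[...,:2]
    W=pl(.043);c=C.copy()
    h=cv2.cvtColor(im,cv2.COLOR_BGR2HSV).astype(int)
    R=np.hypot(*np.moveaxis(W-c,-1,0))
    cork,deck=np.median(h[(R>.030)&(R<.04)],0),np.median(h[(R>.062)&(R<.075)],0)
    lab=im.astype(float);mc,md=np.median(lab[(R>.030)&(R<.04)],0),np.median(lab[(R>.062)&(R<.075)],0)
    m=((np.linalg.norm(lab-mc,axis=2)<np.linalg.norm(lab-md,axis=2))&(R<.062)).astype(np.uint8)
    m=cv2.morphologyEx(m,cv2.MORPH_OPEN,np.ones((3,3)))
    k,l,s,_=cv2.connectedComponentsWithStats(m);i=1+s[1:,4].argmax()
    pts=(W[l==i]*1000).astype(np.float32);hull=cv2.convexHull(pts);M=cv2.moments(hull);cc=np.array([M['m10'],M['m01']])/M['m00']/1000
    print(n,mc,md,'cork centre',cc,'enclosing',cv2.minEnclosingCircle(pts),'area r',np.sqrt(M['m00']/np.pi))
    # tongue & arrow about the cork centre, plane z=.02
    hh=cv2.cvtColor(cv2.imread(f'pics/{n}0.png'),cv2.COLOR_BGR2HSV).astype(int);V=pl(.02)-cc
    th=np.radians(144);t=V@[-np.sin(th),np.cos(th)];r=V@[np.cos(th),np.sin(th)]
    for nm,mm in(('shaft',(r>.170)&(r<.186)&(abs(t)<.012)&(hh[...,0]>=16)),('head',(r>.145)&(r<.186)&(abs(t)<.023)&(hh[...,0]>=16))):
        print('  ',nm,mm.sum(),'r',r[mm].mean(),'angle',144+np.degrees(np.arctan2(t[mm].mean(),r[mm].mean())))
```

```text
top [ 70.5 102.  140. ] [114. 162. 179.] cork centre [ 0.58191139 -0.09243866] enclosing ((581.4347534179688, -92.21165466308594), 50.0683479309082) area r 48.85706004216284
   shaft 18 r 0.17820865891437704 angle 143.32851421904604
   head 89 r 0.16029210874260624 angle 143.62882688355515
scene [ 58.  97. 139.] [ 93. 143. 174.] cork centre [ 0.58272694 -0.09263375] enclosing ((582.4048461914062, -92.88529205322266), 49.97214126586914) area r 49.04029125048893
   shaft 25 r 0.17758874650408857 angle 143.46957454405228
   head 124 r 0.16074074944470948 angle 143.76002990087946
```

The pointer is at 143.5° (both cameras agree) and the bell at about 145.7°, so I've overshot by about 2.2°. I'll open and re-grip at the corrected pose, which also relieves the radial load, and then measure again.

```bash
sed -i 's/^C=.*/C=np.array([.582,-.0926])/' h.py
cat >> ang.py <<'E'
k=int(open('k.txt').read());Q=lambda a:quat(a+np.pi/2+k*np.pi)
def deck():
    out=[]
    for n,c0 in(('top',np.array([.5808,-.0924])),('scene',np.array([.5876,-.0909]))):
        im,d=viewer.grab_frame(n);save(n+'_last',im);p=posts(n,d);r=fit(p,c0);out.append(r[0]);print(n,len(p),'post angle',r[0].round(2),'res',r[2].round(4))
    b=np.mean(out)%90+135;print('bell',b,'error',b-143.5);return b-143.5
E
python3 - <<'E'
from ang import *
a=np.radians(98.5)
robot.move_gripper(.04);st('open')
robot.move_l(ppos(a),feed=.03,attitude=Q(a));st('at')
robot.move_gripper(0);st('grip')
e=deck()
E
```

```text
open t 30.82 tcp [0.5636 0.0141 0.094 ] w 0.0402 g 0.0 F [ 0.2  0.3 -0.4] q7 -0.34
at t 31.07 tcp [0.5662 0.0143 0.094 ] w 0.0398 g 0.0 F [ 0.1 -0.4 -1.4] q7 -0.35
grip t 31.56 tcp [0.5659 0.0143 0.094 ] w 0.017 g 30.0 F [-0.6 -0.7  0.9] q7 -0.35
top 2 post angle 9.42 res 0.0007
scene 3 post angle 9.64 res 0.0009
bell 144.52882908607302 error 1.0288290860730172
```

Run:
```python
from ang import *
a=np.radians(97.5)
robot.move_l(ppos(a),feed=.02,attitude=Q(a));robot.hold(.3);st('at')
e=deck()
im,d=viewer.grab_frame('wrist');save('w5',im)
save('fin',np.hstack([cv2.resize(cv2.imread('pics/scene_last.png')[120:300,90:330,::-1],(400,300)),cv2.resize(im[60:360,60:460],(400,300))]))
```

```text
at t 32.21 tcp [0.568  0.0145 0.094 ] w 0.0175 g 30.0 F [ 0.5  1.4 -2.7] q7 -0.36
top 2 post angle 8.34 res 0.0013
scene 3 post angle 8.24 res 0.0008
bell 143.28937830825487 error -0.210621691745132
```

View pics/fin.png

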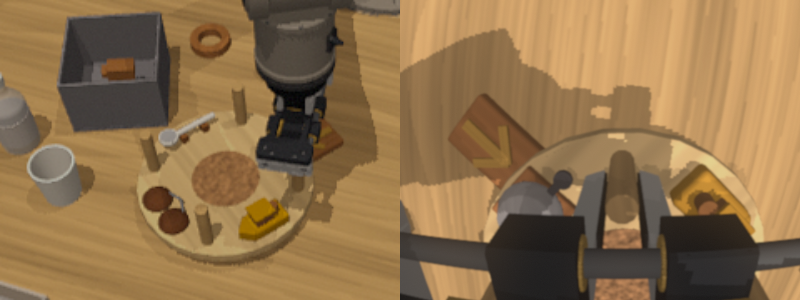

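The bell dome at (527,205) lies along the arrow's direction from (490,145). The post is held between the pads at 30 N, and the chunk is still in the bin at (120,69). The measured error is about 0.2°, so I'm handing in.

Run:
```python
from h import *
print(robot.finish_job())
```

```text
the job is handed in; nothing more can be done
None
```

The job is handed in at about 32 s: the paper ball and wood chunk are in the bin, the bell is lined up with the pointer to within about 0.2° by my camera measurement, and the arm is still gripping post_a at 30 N.

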